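# Feel for the hidden battery release under a laptop

## Robot

A 6-joint arm with a two-finger parallel gripper is mounted at the origin on the work surface. World frame = base frame: x ahead of the robot, y to its left, z up, the work surface at z = 0. Lengths are in mm, angles in rad, forces in N, time in s.
With the tool pointing down it reaches from about 300 to 850 mm from the base axis. Payload 4.2 kg.
Tool frame: the origin (TCP) lies on the centre line of the jaws, within the pads' length; the fingertips stand 19 mm ahead of it and the grasp point (between the pads) is the TCP; z points along the fingers, y is the line along which they close (so a half turn about z gives the same grasp; the last joint's range is limited). The gripper opens to 91 mm and grips with 3 to 60 N. Pads are 32 mm wide; open, the fingers measure 118 mm over their backs; the gripper's body (76 mm by 178 mm) begins 60 mm behind the grasp point.
Start: joints at [1.216, 0.32, 1.565, -0, 1.257, -0.02], TCP at [188.936, 543.088, 232.976] pointing down, gripper open.
Joint ranges: [-3.11, 3.11], [-0.84, 2.01], [0.21, 2.61], [-1.34, 4.49], [0.05, 2.63], [-2.56, 2.56]. Speed limits (rad/s): [2.57, 2.57, 3.14, 3.14, 3.14, 3.14].

## Interface

Orientations are given as a unit quaternion [x, y, z, w].
In Python, from bench import * gives the robot as it stands.
- The arm moves only by the tool servo_tool, never from a script. Its argument "moves" is a list of rows, each an object of numbers: "fingers": the gripper command: -1 is shut, 1 is fully open, values between are in proportion; "x", "y", "z": the shift along the world's x, y, z each as a share of 75 cm, from -1 to 1; "rx", "ry", "rz": the turn, a rotation vector about the world's x, y, z each as a share of 60 degrees, from -1 to 1. In form: [{"fingers": .., "x": .., "y": .., "z": .., "rx": .., "ry": .., "rz": ..}, ...]. A call has 1 to 10 rows; each row shifts and turns the commanded pose from where the row before left it; what a row does not reach is not made up. A row lasts 1/12 s, in which the tool goes at most 41.7 mm and 7.16 degrees, less where a joint would pass 70% of its speed; a pose out of reach is approached as far as the arm can. A call with a number of a shift or a turn outside -1 to 1 is refused whole. A call with a gripper value outside its range is refused whole. The fingers move at their own pace and stop on an object; "force" is the grip in N (left out, the last holds). Time passes only in rows, so rows that do not move let the fingers close. It gives the time, the measured TCP pose, the force, the opening and the grip force at its end, in the units of the state.
- get_state(): the state, without advancing time (a new reading comes with each control period).
- get_image(name): name is "scene" or "top" or "wrist"; returns a dict with "frame" (480x640x3 uint8, blue, green, red), "fx", "fy", "cx", "cy" (pixels), "world_from_camera" (4x4, takes a point from camera to world coordinates). Camera axes: x right, y up, looking along -z (the intrinsics and any distortion apply to the point x, -y, -z); pixel columns grow to the right and rows downward; lengths in mm; the calibration is good to about 2 mm. The wrist camera is an equidistant fisheye: a pixel r from the principal point sees the ray r / f radians off the axis. A picture is of the moment at which its call begins. There is no depth.
- close_job(): hands the job in; it is judged then, once.
The state is a dict: "t": time; "joint_positions": joint angles; "qvel": joint speeds; "effort": joint torques, N m; "tool_pos": TCP position; "tcp_rot": TCP orientation; "force": force on the tool from outside, world axes, zero at the start; "ft_torque": the same for the moment, N m; "opening": finger opening in mm; "gripper_force": force on a finger pad.
Only numpy, scipy, OpenCV 4.12 (cv2) and the standard library are available. Lean on these libraries where they do the work, as an engineer would, in place of code of your own. Each camera call takes 0.05 s, during which the arm holds its last target. There are 200 camera calls.

## Task

A laptop lies upside down on the repair bench, and somewhere in the floor of the long metal channel across its underside sits a flush release key of the same metal. Touch the plain floor at either end of the channel first, feel along it with the fingertips for the key, and press the key gently but fully home so that the battery pack is pushed out of its bay. Do not touch the battery pack, leave the tools and parts round the laptop where they lie, and finish clear of everything.

Things in the scene. Friction and masses are not known exactly. Their poses are not given: they have to be found in the camera images.
- laptop: Closed laptop, upside down, fixed to the bench: 240 mm deep (its x), 370 mm wide (its y), black underside facing up 28 mm above the bench. Origin: centre of its footprint at bench height; z up. The battery pack, a grey bar 56 x 214 mm, top 28 mm above the bench, lies in a bay at the laptop's +x edge (x from 65 to 120 mm).
- channel (a point): Middle of the floor of the straight channel in the laptop's underside, 26.5 mm above the bench; axes as the laptop's. The channel runs along y, 110 mm to either side of this point, and is 60 mm wide. Its steel floor is flat, rigid, 1.5 mm below the black cover. The last 30 mm at either end are always plain floor.
- key (a joint): Pressed depth of the key, m: 0 as found, 0.006 home. A steel plate 54 mm along the channel, 44 mm across, mid-width, top 1.5 mm below the floor round it; centre anywhere within 50 mm of the channel's middle, not reported: feel or see it. It goes straight down at about 4 N and stays where left. Shut fingertips fit on it; a tip partly on the floor beside it cannot push it in.
- battery (a joint): How far the battery pack has come out of its bay towards the laptop's +x, m: 0 as found. The key drives it: 2 mm out for each 1 mm of key, 0.012 when the key is fully home.
- driver_big: Bystander: screwdriver 220 mm long lying on the bench to the laptop's +y side. Origin under the middle of its length.
- driver_small: Bystander: screwdriver 160 mm long beside the larger one. Origin under the middle of its length.
- drive: Bystander: removed flat drive, 100 x 70 x 9 mm, on the bench to the laptop's -y side. Origin: centre of its underside.
- dish: Bystander: round steel screw dish, 90 mm across, 22 mm high, on the laptop's -y side. Origin: centre of its underside.

How it is judged (in metres and radians):
On the way, in this order (a step that is already met when the one before it is completed fails the run):
1. the fingertips touch the plain floor at one end of the channel, with the key still out (contact force between the fingers and anything else above 0.5 N and value of joint key below 0.001 m and (y of the grasp point in the frame of laptop above 0.068 m or y of the grasp point in the frame of laptop below -0.068 m) and y of the grasp point in the frame of laptop between -0.125 and 0.125 m and x of the grasp point in the frame of laptop between -0.055 and 0.035 m and z of the grasp point in the frame of laptop below 0.065 m), for 0.04 s.
2. the key is pressed home and the battery pack comes out (value of joint key above 0.0048 m and value of joint battery above 0.0092 m), for 0.1 s.
At the end, for the whole second after the job is handed in: The key is pressed in by more than 4.8 mm of its 6 mm, the battery pack stands more than 9.2 mm out of its bay and is at rest, and the screwdrivers, drive and dish lie within 20 mm of where they started (all of step 2 and velocity of joint battery below 0.005 m/s and distance of each of driver_big, driver_small, drive, dish from where it was at the start of the episode below 0.02 m); the robot touches nothing.
It fails at once if a bystander (screwdriver, drive or dish) was moved by more than 20 mm or lifted (distance of any of driver_big, driver_small, drive, dish from where it was at the start of the episode above 0.02 m).
It fails at once if the battery pack was touched by the robot (contact force between any of the fingers, the arm and battery above 1 N).
It fails at once if the laptop was struck hard (a blow of more than 250 N) (contact force between the fingers and anything else above 250 N).
It also fails if it takes over 45 s, if anything falls off the work surface, if the arm or the gripper's body presses on something with over 40 N, if the wrist force passes 120 N, or if a joint passes its speed limit or range.

## Working session

There is one attempt and no reset: what is moved stays moved. The work goes in short steps, Python scripts to look and compute and a tool call to move; the robot and the scene stay as the last step left them, time stands still between calls to the robot, and variables do not carry over. Pictures are saved under pics/ and viewed, at most 10 in all, crops included, and the job is handed in when it is done.

Besides the shell and the picture viewer there is one more tool, called after "Request:" as a command line: name --argument value ..., lists and objects as JSON in quotes. servo_tool: Moves the arm, as the interface text tells. Its arguments: {"type":"object","properties":{"moves":{"type":"array"},"force":{"type":"number"}},"required":["moves"]}

```bash
mkdir -p pics; python3 - <<'E'
from bench import *
import cv2,numpy as np
for n in("top","scene"):
    d=get_image(n);cv2.imwrite(f"pics/{n}0.png",d["frame"]);print(n,d["fx"],d["fy"],d["cx"],d["cy"],np.round(d["world_from_camera"],3).tolist(),[k for k in d])
s=get_state();print(s)
E
```

```text
top 499.44426584971404 499.44426584971404 313.81908353997215 231.8153218139525 [[0.011, 0.996, -0.091, 409.548], [-1.0, 0.011, 0.001, 79.491], [0.002, 0.091, 0.996, 1223.747], [0.0, 0.0, 0.0, 1.0]] ['frame', 'fx', 'fy', 'cx', 'cy', 'world_from_camera']
scene 435.85488274453894 435.85488274453894 313.31140633723214 237.85950720094385 [[-0.763, -0.431, 0.481, 945.731], [0.645, -0.483, 0.592, 573.951], [-0.022, 0.763, 0.646, 626.836], [0.0, 0.0, 0.0, 1.0]] ['frame', 'fx', 'fy', 'cx', 'cy', 'world_from_camera']
{'t': 0.1, 'joint_positions': array([ 1.21598793e+00,  3.20222602e-01,  1.56554762e+00, -1.65097306e-05,
        1.25739532e+00, -2.00205113e-02]), 'qvel': array([ 0.00105803, -0.00185728, -0.00396373, -0.00119095, -0.00051722,
        0.00011628]), 'effort': array([-1.70293948e-03, -4.13331842e+01, -2.32513046e+01,  7.27938814e-02,
        4.21370845e-02, -4.36761377e-05]), 'tool_pos': array([188.79666155, 542.67793483, 232.21106888]), 'tcp_rot': array([ 1.66610721e-01,  9.86022438e-01, -7.74136295e-04, -1.38816503e-04]), 'force': array([-0.32938983,  0.69895431,  0.82492835]), 'ft_torque': array([ 0.00622353, -0.01605585, -0.01707344]), 'gripper_force': 0.0, 'opening': 91.28669320270212}
```

View pics/top0.png

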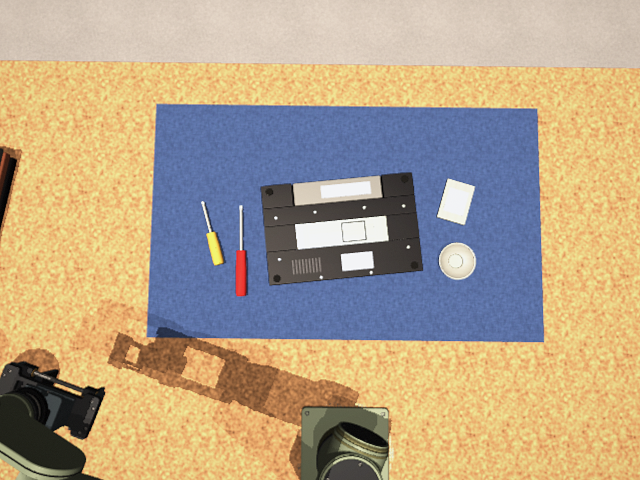

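The top picture shows the laptop at (341,229). Its white channel runs from (296,236) to (388,229), with a square outline, probably the key, at about (353,231). The battery is at the top (337,190).

```bash
cat > h.py <<'E'
import cv2,numpy as np
def ray(d,uv,z):
    W=np.array(d["world_from_camera"]);v=np.array([(uv[0]-d["cx"])/d["fx"],-(uv[1]-d["cy"])/d["fy"],-1.])
    r=W[:3,:3]@v;o=W[:3,3];return o+r*(z-o[2])/r[2]
E
python3 - <<'E'
from bench import *
from h import *
d=get_image("top");f=d["frame"]
g=cv2.cvtColor(f,cv2.COLOR_BGR2GRAY)
roi=np.zeros_like(g);roi[208:256,280:400]=255
m=cv2.inRange(g,130,255)&roi
c=max(cv2.findContours(m,0,2)[0],key=cv2.contourArea)
b=cv2.boxPoints(cv2.minAreaRect(c));P=np.array([ray(d,p,26.5) for p in b]);print(b,P.round(1),np.linalg.norm(np.diff(P,axis=0),axis=1),P.mean(0))
# laptop outline: black
hsv=cv2.cvtColor(f,cv2.COLOR_BGR2HSV)
m=((hsv[...,2]<75).astype(np.uint8)*255);m[:160]=0;m[300:]=0;m[:,:250]=0;m[:,430:]=0
c=max(cv2.findContours(m,0,2)[0],key=cv2.contourArea)
b=cv2.boxPoints(cv2.minAreaRect(c));P=np.array([ray(d,p,28) for p in b]);print(P.round(1),np.linalg.norm(np.diff(P,axis=0),axis=1),P.mean(0))
cv2.imwrite("pics/c1.png",cv2.resize(f[205:280,285:400],None,fx=6,fy=6,interpolation=cv2.INTER_CUBIC))
E
```

```text
[[294.3165  223.93713]
 [385.9742  215.06702]
 [388.44223 240.5701 ]
 [296.78452 249.44022]] [[ 537.   125.7   26.5]
 [ 561.   -95.3   26.5]
 [ 499.4 -101.2   26.5]
 [ 475.5  118.8   26.5]] [222.31916536  61.95954105 221.29035122] [518.23239937  12.00005537  26.5       ]
[[ 628.   208.3   28. ]
 [ 667.8 -161.4   28. ]
 [ 429.  -182.1   28. ]
 [ 390.7  181.2   28. ]] [371.92778087 239.65422362 365.31468365] [528.86746795  11.48984909  28.        ]
```

View pics/c1.png

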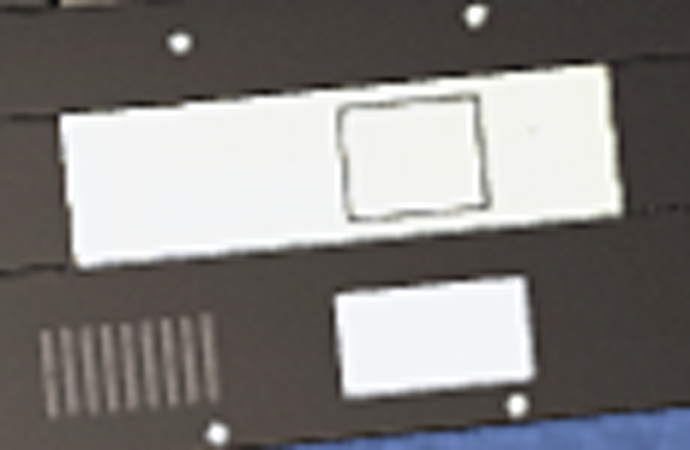

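Request:
servo_tool --moves '[{"fingers": -1,"x": 0.028,"y": -0.039,"z": 0,"rx": 0,"ry": 0,"rz": 0.05},{"fingers": -1,"x": 0.028,"y": -0.039,"z": 0,"rx": 0,"ry": 0,"rz": 0.05},{"fingers": -1,"x": 0.028,"y": -0.039,"z": 0,"rx": 0,"ry": 0,"rz": 0.05},{"fingers": -1,"x": 0.028,"y": -0.039,"z": 0,"rx": 0,"ry": 0,"rz": 0.05},{"fingers": -1,"x": 0.028,"y": -0.039,"z": 0,"rx": 0,"ry": 0,"rz": 0.05},{"fingers": -1,"x": 0.028,"y": -0.039,"z": 0,"rx": 0,"ry": 0,"rz": 0.05},{"fingers": -1,"x": 0.028,"y": -0.039,"z": 0,"rx": 0,"ry": 0,"rz": 0.05},{"fingers": -1,"x": 0.028,"y": -0.039,"z": 0,"rx": 0,"ry": 0,"rz": 0.05},{"fingers": -1,"x": 0.028,"y": -0.039,"z": 0,"rx": 0,"ry": 0,"rz": 0.023},{"fingers": -1,"x": 0.028,"y": -0.039,"z": 0,"rx": 0,"ry": 0,"rz": 0}]'

```text
t: 0.98
tool_pos: [399.5, 248.9, 232.9]
tcp_rot: [-0.055, 0.999, 0.0, -0.0]
force: [1.4, -0.0, 0.2]
opening: 27.3
gripper_force: 0.0
```

```bash
python3 - <<'E'
from bench import *
from h import *
d=get_image("top")
for n,p in dict(key=(353.6,230.8),chan=(341.6,232.1)).items(): print(n,ray(d,p,26.5).round(1))
s=get_state();print(s["tool_pos"],s["tcp_rot"],s["opening"],s["t"])
E
```

```text
key [522.  -17.3  26.5]
chan [518.5  11.6  26.5]
[402.87891751 244.32559884 232.87837864] [-0.0525788   0.99861273 -0.00245213  0.00144245] 23.319411290650773 1.0333
```

Request:
servo_tool --moves '[{"fingers": -1,"x": 0.028,"y": -0.0387,"z": 0,"rx": 0,"ry": 0,"rz": 0},{"fingers": -1,"x": 0.028,"y": -0.0387,"z": 0,"rx": 0,"ry": 0,"rz": 0},{"fingers": -1,"x": 0.028,"y": -0.0387,"z": 0,"rx": 0,"ry": 0,"rz": 0},{"fingers": -1,"x": 0.028,"y": -0.0387,"z": 0,"rx": 0,"ry": 0,"rz": 0},{"fingers": -1,"x": 0.028,"y": -0.0387,"z": 0,"rx": 0,"ry": 0,"rz": 0},{"fingers": -1,"x": 0,"y": 0,"z": -0.05,"rx": 0,"ry": 0,"rz": 0},{"fingers": -1,"x": 0,"y": 0,"z": -0.05,"rx": 0,"ry": 0,"rz": 0},{"fingers": -1,"x": 0,"y": 0,"z": -0.05,"rx": 0,"ry": 0,"rz": 0},{"fingers": -1,"x": 0,"y": 0,"z": -0.05,"rx": 0,"ry": 0,"rz": 0},{"fingers": -1,"x": 0,"y": 0,"z": 0,"rx": 0,"ry": 0,"rz": 0}]'

```text
t: 1.87
tool_pos: [498.7, 104.5, 76.7]
tcp_rot: [-0.054, 0.999, -0.001, -0.007]
force: [-0.5, -0.6, -0.7]
opening: 0.3
gripper_force: 0.0
```

```bash
python3 - <<'E'
from bench import *
from h import *
d=get_image("wrist");cv2.imwrite("pics/w1.png",d["frame"])
s=get_state();print(s["tool_pos"],s["tcp_rot"],s["force"],s["opening"],s["t"])
E
```

```text
[501.0538479  105.05054581  80.06431606] [-5.39973634e-02  9.98530931e-01 -5.25162728e-04 -4.47091781e-03] [ 0.01688761 -1.01727314  0.07378465] 0.2640186579951157 1.9167
```

View pics/w1.png

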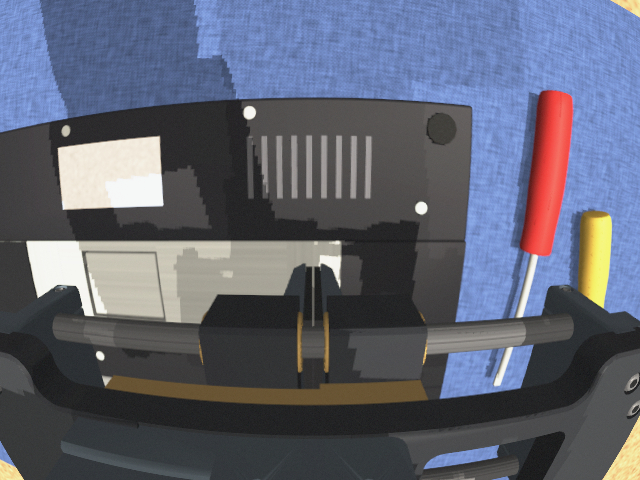

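The fingers at (313,300) hang over the channel's +y end, and the key outline is visible at (125,285). Next I correct the position slightly and feel downward.

Request:
servo_tool --moves '[{"fingers": -1,"x": 0.009,"y": -0.007,"z": 0,"rx": 0,"ry": 0,"rz": 0},{"fingers": -1,"x": 0,"y": 0,"z": -0.015,"rx": 0,"ry": 0,"rz": 0},{"fingers": -1,"x": 0,"y": 0,"z": -0.015,"rx": 0,"ry": 0,"rz": 0},{"fingers": -1,"x": 0,"y": 0,"z": -0.007,"rx": 0,"ry": 0,"rz": 0},{"fingers": -1,"x": 0,"y": 0,"z": 0,"rx": 0,"ry": 0,"rz": 0},{"fingers": -1,"x": 0,"y": 0,"z": 0,"rx": 0,"ry": 0,"rz": 0},{"fingers": -1,"x": 0,"y": 0,"z": 0,"rx": 0,"ry": 0,"rz": 0}]'

```text
t: 2.5
tool_pos: [511.8, 100.4, 56.7]
tcp_rot: [-0.054, 0.999, 0.0, 0.001]
force: [-0.2, 0.0, 0.4]
opening: 0.6
gripper_force: 0.0
```

Request:
servo_tool --moves '[{"fingers": -1,"x": -0.003,"y": 0,"z": -0.005,"rx": 0,"ry": 0,"rz": 0},{"fingers": -1,"x": 0,"y": 0,"z": -0.004,"rx": 0,"ry": 0,"rz": 0},{"fingers": -1,"x": 0,"y": 0,"z": -0.002,"rx": 0,"ry": 0,"rz": 0},{"fingers": -1,"x": 0,"y": 0,"z": -0.002,"rx": 0,"ry": 0,"rz": 0},{"fingers": -1,"x": 0,"y": 0,"z": -0.002,"rx": 0,"ry": 0,"rz": 0},{"fingers": -1,"x": 0,"y": 0,"z": 0,"rx": 0,"ry": 0,"rz": 0},{"fingers": -1,"x": 0,"y": 0,"z": 0,"rx": 0,"ry": 0,"rz": 0}]'

```text
t: 3.08
tool_pos: [508.3, 100.2, 45.9]
tcp_rot: [-0.054, 0.999, 0.0, 0.0]
force: [-4.4, -0.7, 16.7]
opening: 0.8
gripper_force: 8.2
```

Floor felt: contact at TCP z ≈ 45.9. Next I lift, feel mid-way along the channel, then go to the key.

Request:
servo_tool --moves '[{"fingers": -1,"x": 0,"y": 0,"z": 0.009,"rx": 0,"ry": 0,"rz": 0},{"fingers": -1,"x": 0.004,"y": -0.036,"z": 0,"rx": 0,"ry": 0,"rz": 0},{"fingers": -1,"x": 0.004,"y": -0.036,"z": 0,"rx": 0,"ry": 0,"rz": 0},{"fingers": -1,"x": 0,"y": 0,"z": -0.004,"rx": 0,"ry": 0,"rz": 0},{"fingers": -1,"x": 0,"y": 0,"z": -0.002,"rx": 0,"ry": 0,"rz": 0},{"fingers": -1,"x": 0,"y": 0,"z": -0.002,"rx": 0,"ry": 0,"rz": 0},{"fingers": -1,"x": 0,"y": 0,"z": 0,"rx": 0,"ry": 0,"rz": 0},{"fingers": -1,"x": 0,"y": 0,"z": 0,"rx": 0,"ry": 0,"rz": 0}]'

```text
t: 3.75
tool_pos: [514.5, 45.7, 45.8]
tcp_rot: [-0.055, 0.998, -0.001, 0.0]
force: [-1.1, -6.9, 10.8]
opening: 0.4
gripper_force: 5.1
```

Plain floor again at the same height. Next, the key: (+7.5, −63) mm.

Request:
servo_tool --moves '[{"fingers": -1,"x": 0,"y": 0,"z": 0.008,"rx": 0,"ry": 0,"rz": 0},{"fingers": -1,"x": 0.005,"y": -0.042,"z": 0,"rx": 0,"ry": 0,"rz": 0},{"fingers": -1,"x": 0.005,"y": -0.042,"z": 0,"rx": 0,"ry": 0,"rz": 0},{"fingers": -1,"x": 0,"y": 0,"z": 0,"rx": 0,"ry": 0,"rz": 0},{"fingers": -1,"x": 0,"y": 0,"z": -0.004,"rx": 0,"ry": 0,"rz": 0},{"fingers": -1,"x": 0,"y": 0,"z": -0.002,"rx": 0,"ry": 0,"rz": 0},{"fingers": -1,"x": 0,"y": 0,"z": -0.002,"rx": 0,"ry": 0,"rz": 0},{"fingers": -1,"x": 0,"y": 0,"z": -0.001,"rx": 0,"ry": 0,"rz": 0},{"fingers": -1,"x": 0,"y": 0,"z": 0,"rx": 0,"ry": 0,"rz": 0},{"fingers": -1,"x": 0,"y": 0,"z": 0,"rx": 0,"ry": 0,"rz": 0}]'

```text
t: 4.58
tool_pos: [521.8, -16.1, 43.9]
tcp_rot: [-0.055, 0.999, 0.0, -0.0]
force: [-0.1, 0.7, 0.7]
opening: 0.4
gripper_force: 0.0
```

It is 2 mm below the floor, so the tips are on the key. Next I press it home.

Request:
servo_tool --moves '[{"fingers": -1,"x": 0,"y": 0,"z": -0.0015,"rx": 0,"ry": 0,"rz": 0},{"fingers": -1,"x": 0,"y": 0,"z": -0.0015,"rx": 0,"ry": 0,"rz": 0},{"fingers": -1,"x": 0,"y": 0,"z": -0.0015,"rx": 0,"ry": 0,"rz": 0},{"fingers": -1,"x": 0,"y": 0,"z": -0.0015,"rx": 0,"ry": 0,"rz": 0},{"fingers": -1,"x": 0,"y": 0,"z": -0.0015,"rx": 0,"ry": 0,"rz": 0},{"fingers": -1,"x": 0,"y": 0,"z": -0.0015,"rx": 0,"ry": 0,"rz": 0},{"fingers": -1,"x": 0,"y": 0,"z": 0,"rx": 0,"ry": 0,"rz": 0},{"fingers": -1,"x": 0,"y": 0,"z": 0,"rx": 0,"ry": 0,"rz": 0},{"fingers": -1,"x": 0,"y": 0,"z": 0,"rx": 0,"ry": 0,"rz": 0}]'

```text
t: 5.33
tool_pos: [522.1, -16.6, 38.2]
tcp_rot: [-0.054, 0.999, 0.0, 0.0]
force: [-2.8, 3.3, 9.9]
opening: 0.1
gripper_force: 5.5
```

The tips are 7.6 mm below the floor and the force has risen to 9.9 N, so the key is home. Next I retreat.

Request:
servo_tool --moves '[{"fingers": -1,"x": 0,"y": 0,"z": 0.01,"rx": 0,"ry": 0,"rz": 0},{"fingers": -1,"x": 0,"y": 0,"z": 0.04,"rx": 0,"ry": 0,"rz": 0},{"fingers": -1,"x": 0,"y": 0,"z": 0.05,"rx": 0,"ry": 0,"rz": 0},{"fingers": -1,"x": 0,"y": 0,"z": 0.05,"rx": 0,"ry": 0,"rz": 0},{"fingers": -1,"x": -0.04,"y": 0,"z": 0.03,"rx": 0,"ry": 0,"rz": 0},{"fingers": -1,"x": -0.04,"y": 0,"z": 0.03,"rx": 0,"ry": 0,"rz": 0},{"fingers": -1,"x": -0.04,"y": 0,"z": 0,"rx": 0,"ry": 0,"rz": 0},{"fingers": -1,"x": -0.04,"y": 0,"z": 0,"rx": 0,"ry": 0,"rz": 0},{"fingers": -1,"x": 0,"y": 0,"z": 0,"rx": 0,"ry": 0,"rz": 0},{"fingers": -1,"x": 0,"y": 0,"z": 0,"rx": 0,"ry": 0,"rz": 0}]'

```text
t: 6.17
tool_pos: [400.9, -17.1, 195.0]
tcp_rot: [-0.054, 0.999, -0.0, 0.0]
force: [0.2, 0.4, 0.3]
opening: 0.3
gripper_force: 0.0
```

```bash
python3 - <<'E'
from bench import *
from h import *
f=get_image("top")["frame"];o=cv2.imread("pics/top0.png")
c=lambda a:cv2.resize(a[160:300,190:490],None,fx=2,fy=2,interpolation=cv2.INTER_CUBIC)
cv2.imwrite("pics/end.png",np.vstack([c(o),c(f)]))
print(get_state()["tool_pos"],get_state()["force"])
E
```

```text
[402.35439244 -17.1152512  195.07447934] [ 0.29579053  0.45668344 -0.38874073]
```

View pics/end.png

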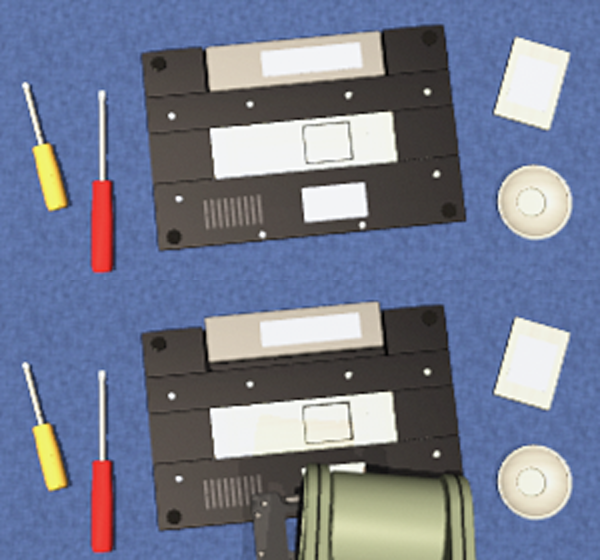

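In the lower half (after), the battery at (295,330) stands out of the laptop's edge by about 10 px, roughly 12 mm. The drivers, drive and dish have not moved, and the arm is clear.

```bash
python3 -c "
from bench import *
print(close_job())"
```

```text
the job is handed in; nothing more can be done
None
```

The key is pressed fully home and the battery pack stands about 12 mm out of its bay; the tools and parts are where they lay, the arm is clear, and the job is handed in (no verdict was returned).

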